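Socket rack through the gated return chute

ROBOT

A 6-joint arm with a two-finger parallel gripper is mounted at the origin on the work surface. World frame = base frame: x ahead of the robot, y to its left, z up, the work surface at z = 0. Lengths are in m, angles in rad, forces in N, time in s.
With the tool pointing down it reaches from about 0.35 to 0.775 m from the base axis. Payload 7.3 kg.
Tool frame: the origin (TCP) lies at the very end of the fingers, on their centre line; the grasp point (between the pads) lies 19 mm behind it (robot.pinch_z is the distance from the TCP to the grasp point, in m); z points along the fingers, y is the line along which they close (so a half turn about z gives the same grasp; the last joint's range is limited). The gripper opens to 92 mm and grips with 3 to 60 N. Pads are 19 mm wide; open, the fingers measure 130 mm over their backs; the gripper's body (75 mm by 190 mm) begins 47 mm behind the grasp point.
Start: joints at [-1.317, 0.342, 1.524, -0, 1.275, -0.146], TCP at [0.204, -0.484, 0.227] pointing down, gripper open.
Joint ranges: [-2.53, 2.53], [-0.77, 2.02], [0.04, 2.7], [-1, 4.14], [0.28, 2.66], [-3.11, 3.11]. Speed limits (rad/s): [2.57, 2.57, 3.14, 3.14, 3.14, 3.14].

INTERFACE

Orientations are given as [roll, pitch, yaw] about the fixed x, y, z axes, in that order (R = Rz(yaw) Ry(pitch) Rx(roll)).
In Python, from cell import robot gives the robot as it stands.
- The arm moves only by the tool move_arm, never from a script. Its argument "motion" is a list of rows, each a list of 6 numbers: the shift along the tool's x, y, z in units of 0.1 m (1.0 is 0.1 m), then the turn, a rotation vector about the tool's x, y, z in units of pi rad (1.0 is pi rad). In form: [[dx, dy, dz, rx, ry, rz], ...]. A call has 1 to 12 rows; each row is the pose to reach, as a shift and turn from the pose commanded when the call began, along the tool's axes at that moment, turning the shorter way round; what a row does not reach only later rows make up. A row lasts 1/8 s, in which the tool goes at most 62.5 mm and 10.7 degrees, less where a joint would pass 70% of its speed; a pose out of reach is approached as far as the arm can. A call with a number of a shift or a turn outside -1 to 1 is refused whole. A call with a gripper value outside its range is refused whole. "fingers" is the opening, from -1 (shut) to 1 (fully open), set as the call begins (left out, the last holds). The fingers move at their own pace and stop on an object; "newtons" is the grip in N (left out, the last holds). Time passes only in rows, so rows that repeat a pose let the fingers close. It gives the time, the measured TCP pose, the force, the opening and the grip force at its end, in the units of the state.
- robot.observe(): the state, without advancing time (a new reading comes with each control period).
- robot.read_camera(name): name is "scene" or "top" or "wrist"; returns a dict with "image" (384x512x3 uint8, red, green, blue), "range_z" (384x512 float32, m along the optical axis (not along the pixel's ray), 0 where there is no reading), "vfov" (degrees; the focal length in pixels is half the picture's height over the tangent of half this angle, whatever the lens; pixels are square), "cx", "cy" (the principal point, pixels), "extrinsics" (4x4, takes a point from camera to world coordinates); the wrist camera has in their place "hand_eye" (4x4, takes a point from camera to tool coordinates, whose origin is the TCP and whose axes are the flange's). Camera axes: x right, y up, looking along -z (the intrinsics and any distortion apply to the point x, -y, -z); pixel columns grow to the right and rows downward; lengths in m; the calibration is good to about 2 mm. A picture is of the moment at which its call begins: read the wrist's pose just before it.
- robot.hand_in(): hands the job in; it is judged then, once.
The state is a dict: "time": time; "qpos": joint angles; "qvel": joint speeds; "joint_efforts": joint torques, N m; "tool_pos": TCP position; "tool_rot": TCP orientation; "contact_force": force on the tool from outside, world axes, zero at the start; "torque": the same for the moment, N m; "opening": finger opening in m; "grip_force": force on a finger pad.
Only numpy, scipy, OpenCV 4.12 (cv2) and the standard library are available. Lean on these libraries where they do the work, as an engineer would, in place of code of your own. Each camera call takes 0.05 s, during which the arm holds its last target. There are 200 camera calls.

TASK

Slide the red socket rack along the orange chute, past the yellow spring gate, until it is fully home against the end stop: hold the gate down with one fingertip on the black treadle beside the chute while the other finger pushes the rack, and keep it down until the whole rack is past the gate. Then let go so that the gate springs up behind the rack. Push only: do not lift or tip the rack, and leave the bottle, jar and screwdriver alone.

Things in the scene. Friction and masses are not known exactly. Their poses are not given: they have to be found in the camera images.
- chute: Fixed orange chute, metal deck. Origin on the table, under gate line and centre line. y: along the chute, pushing direction; x: across, away from the treadle. In its frame, mm: deck top z 60, inside x -32 to 32, walls 6 thick, tops z 86, from y -225 (open end) to 145; end stop face y 135, its top z 100; gate slot y -8 to 8. Treadle outside the -x wall.
- gate (a joint): Gate lever angle, rad: 0 = gate up (shut), 0.34 = hard stop. Axis parallel to the chute at x -117, z 55 mm of the chute frame. The blade is below the deck, clear of the rack, from 0.19 on; aim for about 0.27. A spring returns it to 0: pressing the treadle's middle line takes about 2 N at first, 5 N at 0.3 rad.
- gate_top (a point): Middle of the top edge of the yellow gate blade (42 mm across the chute, 8 mm thick), 18 mm above the deck when shut; it goes down through the slot as the treadle is pressed.
- treadle (a point): Black plate with thin yellow cross bars, moves with the gate; press it anywhere. 48 mm wide, 285 long, 6 thick. Point: middle of its top face. In the chute frame, mm: x -94 to -46, y -223 to 62, top mid-line x -70, z 96 when shut, sinking 47 mm per rad (z 83 at 0.27 rad). Slopes up towards the chute by 0.16 rad when shut, down by 0.11 rad at 0.27. A finger can slide along all of it.
- rack: Loose red rack with six steel sockets fixed in it, standing on the deck before the gate, 0.25 to 0.5 kg. Origin at the centre of its underside; 58 mm wide (x), 100 long (y, along the chute), end plates 44 high, sockets 50 high. Push its flat rear end plate (at its y = -50 mm).
- stop_face (a point): Point on the inner face of the end stop, on the chute's centre line, 20 mm above the deck. Home is the rack's front face against it, that is, the rack's origin 50 mm before it; the rack's rear then lies 31 mm past the blade.
- bottle: Bystander: white bottle, 60 mm diameter, 150 mm high, origin at the centre of its underside.
- jar: Bystander: yellow jar, 56 mm diameter, 70 mm high, origin at the centre of its underside.
- driver: Bystander: screwdriver lying on the table on the robot's side of the chute, about 200 mm long, under 35 mm high, origin at its underside.
There are look-alikes about, which are no part of the job. Leave any blue look-alike of the rack alone.

How it is judged:
On the way, in this order (a step that is already met when the one before it is completed fails the run):
1. a finger on the treadle holds the gate open while the rack still stands before it (value of joint gate above 0.19 rad and contact force between the fingers and gate above 0.5 N and y of rack in the frame of chute below -0.055 m), for 0.1 s.
2. the rack is half-way over the gate while a finger on the treadle holds it open and a finger pushes the rack (value of joint gate above 0.17 rad and contact force between the fingers and gate above 0.3 N and contact force between the fingers and rack above 0.1 N and y of rack in the frame of chute between -0.03 and 0.05 m).
At the end, for the whole second after the job is handed in: The rack stands flat on the chute's deck at rest, its front within 8 mm of the end stop, and the gate has sprung up again behind it (below 0.03 rad) (y of rack in the frame of chute between 0.077 and 0.09 m and x of rack in the frame of chute between -0.006 and 0.006 m and z of rack in the frame of chute between 0.055 and 0.065 m and angle between rack's own z axis and vertical below 0.05 rad and linear speed of rack below 0.01 m/s and value of joint gate below 0.03 rad); the robot touches nothing.
It fails at once if the gate is not held down while the rack is over it (y of rack in the frame of chute between -0.052 and 0.052 m and value of joint gate below 0.16 rad).
It fails at once if the rack is lifted off the deck (over 12 mm) (z of rack in the frame of chute above 0.072 m).
It fails at once if the rack is tipped (angle between rack's own z axis and vertical above 0.2 rad).
It fails at once if a bystander is moved by over 25 mm (distance of any of bottle, jar, driver from where it was at the start of the episode above 0.025 m).
It also fails if it takes over 51 s, if anything falls off the work surface, if the arm or the gripper's body presses on something with over 40 N, if the wrist force passes 120 N, or if a joint passes its speed limit or range.

## Working session

There is one attempt and no reset: what is moved stays moved. The work goes in short steps, Python scripts to look and compute and a tool call to move; the robot and the scene stay as the last step left them, time stands still between calls to the robot, and variables do not carry over. Pictures are saved under pics/ and viewed, at most 10 in all, crops included, and the job is handed in when it is done.

Besides the shell and the picture viewer there is one more tool, called after ">>>" by a JSON object that holds its "api" and its "payload". move_arm: Moves the arm, as the interface text tells. Shifts and turns lie within -1 to 1; 1 stands for 0.1 m of shift or pi rad of turn. Its arguments: {"type":"object","properties":{"motion":{"type":"array"},"fingers":{"type":"number"},"newtons":{"type":"number"}},"required":["motion"]}

```bash
mkdir -p pics; cat > h.py <<'E'
import numpy as np, cv2
from cell import robot
from scipy.spatial.transform import Rotation as R
def cam(n):
    c=robot.read_camera(n); np.savez(f'{n}.npz',**c); return c
def pt(c,u,v,r=1):
    u0,v0=int(round(u)),int(round(v))
    z=c['range_z'][v0-r:v0+r+1,u0-r:u0+r+1]; z=np.median(z[z>0])
    f=192/np.tan(np.radians(float(c['vfov']))/2)
    p=np.array([(u-c['cx'])/f*z,-(v-c['cy'])/f*z,-z,1])
    return (c['extrinsics']@p)[:3]
E
python3 - <<'E'
from h import *
for n in('scene','top'):
    c=cam(n); print({k:v for k,v in c.items() if k not in('image','range_z')})
    cv2.imwrite(f'pics/{n}.png',cv2.resize(c['image'][...,::-1],(800,600)))
print(robot.observe())
E
```

```text
{'vfov': 56.448083006045735, 'cx': 252.06799031850528, 'cy': 189.83478799202558, 'extrinsics': array([[-0.04272266, -0.51280132,  0.85744363,  1.18440768],
       [ 0.999055  , -0.01506165,  0.04077079,  0.07627122],
       [-0.0079928 ,  0.85837518,  0.5129602 ,  0.4728953 ],
       [ 0.        ,  0.        ,  0.        ,  1.        ]])}
{'vfov': 49.15983156444699, 'cx': 253.07194750561993, 'cy': 194.06606484142006, 'extrinsics': array([[-0.00363931,  0.98098662, -0.19404123,  0.3823099 ],
       [-0.99992744, -0.00579829, -0.01055957,  0.03663764],
       [-0.01148391,  0.19398872,  0.98093654,  0.98921969],
       [ 0.        ,  0.        ,  0.        ,  1.        ]])}
{'time': 0.1, 'qpos': array([-1.31700256e+00,  3.42664687e-01,  1.52489947e+00,  1.94513498e-05,
        1.27542344e+00, -1.46002186e-01]), 'qvel': array([-3.75236876e-04, -9.17057610e-04, -1.93003287e-03,  6.57966166e-04,
        2.72422885e-03, -9.54647523e-05]), 'joint_efforts': array([ 1.61874119e-03, -4.32005847e+01, -2.44693279e+01,  7.20303459e-02,
        5.26095985e-02, -5.39410462e-05]), 'tool_pos': array([ 0.20427965, -0.48323635,  0.22611612]), 'tool_rot': array([-3.14021526e+00, -2.21344435e-04,  3.99790127e-01]), 'contact_force': array([-0.88410271, -0.39045402,  0.09686191]), 'torque': array([-0.01754642, -0.03316948,  0.0068775 ]), 'grip_force': 0.0, 'opening': 0.09159754023140618}
```

View pics/scene.png

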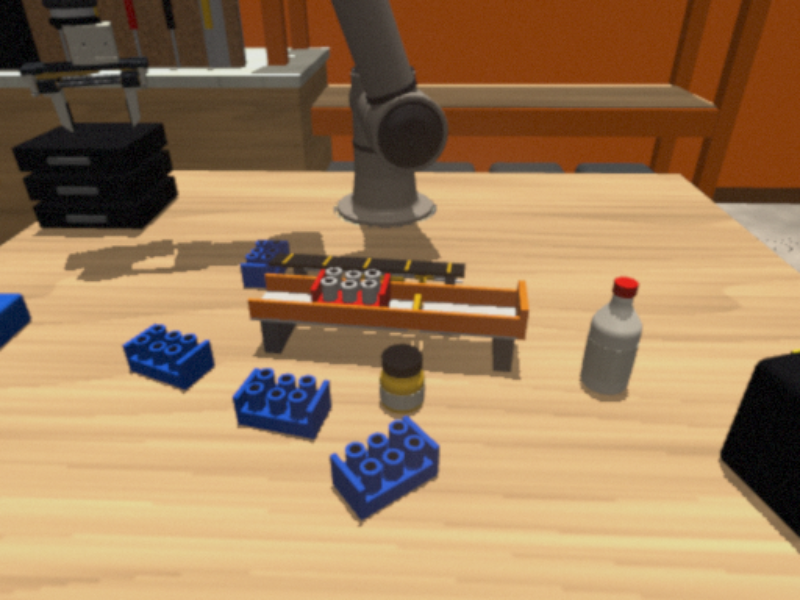

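View pics/top.png

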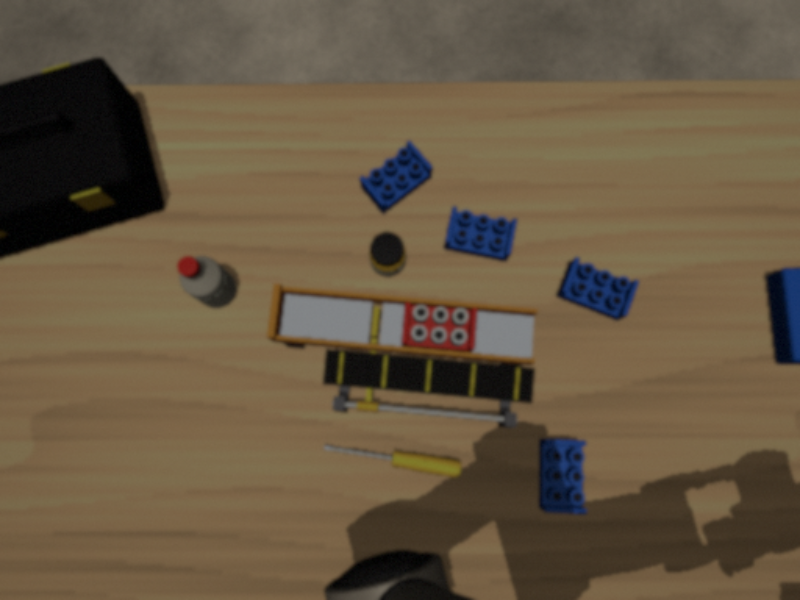

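The red rack stands in the chute in the top view at about (440,327), with the gate at (376,322), the end stop at (275,313) and the treadle from (326,368) to (533,384). The four blue racks are look-alikes. I'll enlarge the top view to confirm and measure.

```bash
python3 - <<'E'
from h import *
c=cam('top'); im=c['image'][...,::-1]
# crop cols 165-355 rows 170-285, x4
cr=cv2.resize(im[170:290,160:360],None,fx=4,fy=4,interpolation=cv2.INTER_CUBIC)
cv2.imwrite('pics/topcrop.png',np.clip(cr*1.5,0,255).astype(np.uint8))
E
```

```text
(no output)
```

View pics/topcrop.png

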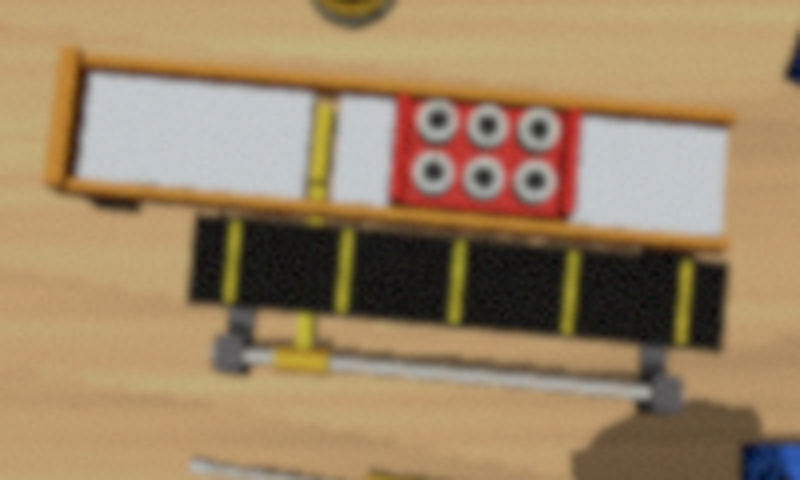

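```bash
cat >> h.py <<'E'
def ray(c,u,v,z):
    f=192/np.tan(np.radians(float(c['vfov']))/2)
    E=c['extrinsics']; d=E[:3,:3]@np.array([(u-c['cx'])/f,-(v-c['cy'])/f,-1]); o=E[:3,3]
    return o+d*(z-o[2])/d[2]
E
python3 - <<'E'
from h import *
c=dict(np.load('top.npz'))
P=[(735,117,38,-225,86),(727,248,-38,-225,86),(197,217,-46,62,100),(190,302,-94,62,92),(722,350,-94,-223,92),(727,263,-46,-223,100),(320,145,0,0,78)]
W=[];L=[]
for u,v,x,y,z in P:
    U,V=(u-1.5)/4+160,(v-1.5)/4+170
    w=ray(c,U,V,z/1e3); W.append(w[:2]); L.append((x/1e3,y/1e3)); print(w.round(4),pt(c,U,V).round(4))
W=np.array(W);L=np.array(L)
a,b=L-L.mean(0),W-W.mean(0)
th=np.arctan2((a[:,0]*b[:,1]-a[:,1]*b[:,0]).sum(),(a*b).sum())
Rm=np.array([[np.cos(th),-np.sin(th)],[np.sin(th),np.cos(th)]])
t=W.mean(0)-Rm@L.mean(0); print('th',th,'t',t); print(((W-t)@Rm-L)*1e3)
def loc(u,v,z):
    w=ray(c,(u-1.5)/4+160,(v-1.5)/4+170,z/1e3)[:2]; return ((w-t)@Rm*1e3).round(1)
print('rear',loc(577,160,104),'front',loc(402,150,104), 'treadle mid depth',[pt(c,(u-1.5)/4+160,(v-1.5)/4+170,2).round(4) for u,v in((290,268),(510,290))])
np.save('ch.npy',[t[0],t[1],th])
# objects by depth in chute frame
print('stopInner bottom',loc(84,72,100),loc(68,185,100),'deck',pt(c,(650-1.5)/4+160,(180-1.5)/4+170,2))
E
```

```text
[ 0.5491 -0.1508  0.086 ] [ 0.5491 -0.1507  0.0861]
[ 0.4775 -0.1432  0.086 ] [ 0.4775 -0.1432  0.086 ]
[0.494  0.1407 0.1   ] [0.5064 0.1523 0.0007]
[0.4495 0.1446 0.092 ] [0.4496 0.1447 0.0909]
[ 0.423 -0.137  0.092] [ 0.4231 -0.1372  0.0908]
[ 0.4681 -0.1401  0.1   ] [ 0.4777 -0.1599  0.0005]
[0.5362 0.0761 0.078 ] [0.5361 0.0761 0.0786]
th -0.09525078039098828 t [0.53565702 0.07603387]
[[-3.03815759  0.51703794]
 [ 0.98977422  1.20769369]
 [-1.64371778 -1.60020112]
 [ 1.69471769 -1.94530678]
 [ 2.1130626   0.21245462]
 [-0.67828252  1.43826392]
 [ 0.56260338  0.17005774]]
rear [   0.5 -138.6] front [ -2.5 -45.3] treadle mid depth [array([0.4669, 0.0911, 0.0966]), array([ 0.4547, -0.0255,  0.0964])]
stopInner bottom [ 25.4 130.4] [-36.7 131.2] deck [ 0.51837764 -0.10715844  0.06055246]
```

Chute origin comes out at (0.536, 0.076) with yaw −0.095; the residuals are ≤3 mm and the heights agree. The rack centre is at y ≈ −92 mm. The tool's y axis goes across the chute and its x axis along the push direction (yaw 1.4755). An opening of 52 mm with the TCP at chute x −35 puts the fingers at x −70 and 0.

>>> {"api": "move_arm", "payload": {"motion": [[0.15, -0.1, 0, 0, 0, -0.05], [0.4, -0.2, 0, 0, 0, -0.1], [0.7, -0.3, 0, 0, 0, -0.155], [1, -0.45, 0, 0, 0, -0.21], [1, -0.6, 0, 0, 0, -0.265], [1, -0.6, 0, 0, 0, -0.315], [1, -0.6, 0, 0, 0, -0.342], [1, -0.6, 0, 0, 0, -0.342]], "fingers": 0.13}}

```text
time: 1.15
tool_pos: [0.2731, -0.3892, 0.2266]
tool_rot: [-3.141, -0.0, 1.473]
contact_force: [0.3, -0.3, -0.2]
opening: 0.0518
grip_force: 0.0
```

```bash
cat >> h.py <<'E'
def rel():
    s=robot.observe(); x,y,th=np.load('ch.npy'); p=s['tool_pos']
    r=np.array([[np.cos(th),np.sin(th)],[-np.sin(th),np.cos(th)]])@(p[:2]-[x,y])
    print('t',round(s['time'],2),'chute x,y,z mm',(r*1e3).round(1),(p[2]*1e3).round(1),'rot',s['tool_rot'].round(4),'dyaw',round(np.pi/2+th-s['tool_rot'][2],4),'F',s['contact_force'].round(2),'open',round(s['opening'],4))
E
python3 -c "from h import *; rel()"
```

```text
t 1.15 chute x,y,z mm [-217.1 -488.1] 226.6 rot [-3.1414e+00 -3.0000e-04  1.4735e+00] dyaw 0.0021 F [ 0.34 -0.31 -0.24] open 0.0518
```

>>> {"api": "move_arm", "payload": {"motion": [[0.2, 0.12, 0, 0, 0, 0], [0.5, 0.3, 0, 0, 0, 0], [0.8, 0.5, 0, 0, 0, 0], [1, 0.6, 0, 0, 0, 0]]}}

```text
time: 1.65
tool_pos: [0.3432, -0.2945, 0.2266]
tool_rot: [-3.142, -0.0, 1.473]
contact_force: [0.3, -0.1, 0.1]
opening: 0.052
grip_force: 0.0
```

>>> {"api": "move_arm", "payload": {"motion": [[0.25, 0.15, 0, 0, 0, 0], [0.5, 0.3, 0, 0, 0, 0], [0.8, 0.5, 0, 0, 0, 0], [1, 0.6, 0, 0, 0, 0]]}}

```text
time: 2.15
tool_pos: [0.4126, -0.2008, 0.2266]
tool_rot: [-3.142, -0.0, 1.473]
contact_force: [-0.2, -0.0, 0.6]
opening: 0.0519
grip_force: 0.0
```

>>> {"api": "move_arm", "payload": {"motion": [[0.25, 0.15, 0, 0, 0, 0], [0.5, 0.3, 0, 0, 0, 0], [0.8, 0.5, 0, 0, 0, 0], [1, 0.6, 0, 0, 0, 0], [1, 0.6, 0.5, 0, 0, 0], [1, 0.6, 0.8, 0, 0, 0], [1, 0.6, 0.8, 0, 0, 0]]}}

```text
time: 3.02
tool_pos: [0.4798, -0.1076, 0.1448]
tool_rot: [-3.137, -0.001, 1.473]
contact_force: [0.3, -0.4, 0.0]
opening: 0.0519
grip_force: 0.0
```

```bash
python3 - <<'E'
from h import *
rel()
c=cam('wrist'); cv2.imwrite('pics/w1.png',np.clip(cv2.resize(c['image'][...,::-1],(800,600))*1.3,0,255).astype(np.uint8)); print(c['hand_eye'],c['vfov'],c['cx'],c['cy'])
E
```

```text
t 3.02 chute x,y,z mm [ -38.1 -188.1] 144.8 rot [-3.1366e+00 -1.4000e-03  1.4727e+00] dyaw 0.0028 F [ 0.28 -0.44  0.03] open 0.0519
[[ 4.39627217e-05  9.69509319e-01  2.45054441e-01  6.56799351e-02]
 [ 9.99999232e-01  2.60887864e-04 -1.21155080e-03  9.38391428e-04]
 [-1.23854152e-03  2.45054306e-01 -9.69508563e-01 -1.57885199e-01]
 [ 0.00000000e+00  0.00000000e+00  0.00000000e+00  1.00000000e+00]] 63.3362962986691 254.4945243089985 196.00026944830572
```

View pics/w1.png

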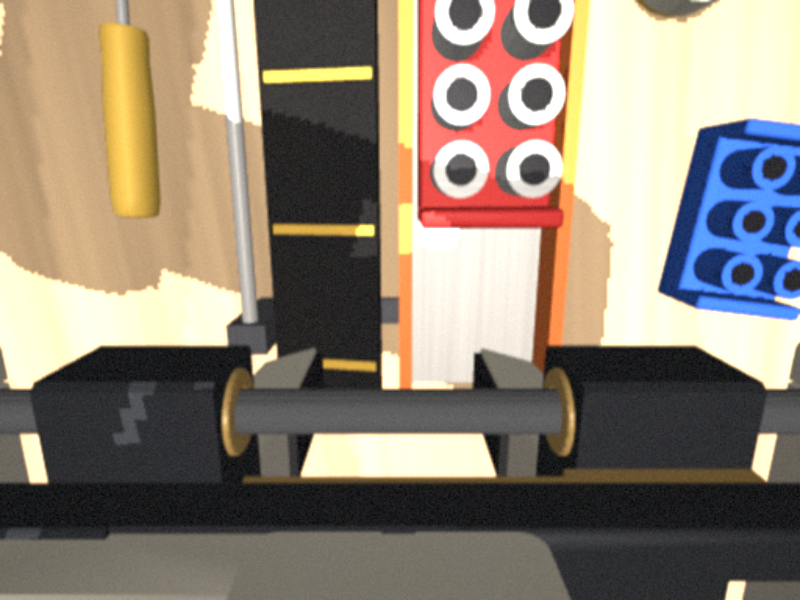

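The wrist view shows the left finger over the treadle, the right finger over the deck, and the rack's rear edge at row 217, columns 420–560. Checking the alignment with it.

```bash
python3 - <<'E'
from h import *
c=dict(np.load('wrist.npz')); s=robot.observe()
T=np.eye(4); T[:3,:3]=R.from_euler('xyz',s['tool_rot']).as_matrix(); T[:3,3]=s['tool_pos']
c['extrinsics']=T@c['hand_eye']; x,y,th=np.load('ch.npy')
Q=np.array([[np.cos(th),np.sin(th)],[-np.sin(th),np.cos(th)]])
for n,u,v,z in[('rackrear',422,212,104),('rackrear',562,212,104),('wallL in bottom?',412,300,86),('wallL out',399,300,86),('wallR out',567,217,86),('wallR in',553,217,86),('wallR out',590,20,86),('wallL out',398,20,86),('deck',480,300,60),('trL',274,230,92),('trR',379,230,100),('bar',372,74,99),('bar',375,230,99)]:
    U,V=u*.64,v*.64; w=ray(c,U,V,z/1e3); d=pt(c,U,V)
    print(n,(Q@(w[:2]-[x,y])*1e3).round(1),z,'depth',(Q@(d[:2]-[x,y])*1e3).round(1),(d[2]*1e3).round(1))
E
```

```text
rackrear [ -25.8 -134.1] 104 depth [ -25.8 -134. ] 104.8
rackrear [  31.  -134.2] 104 depth [  30.9 -134.2] 104.2
wallL in bottom? [ -29.1 -175. ] 86 depth [ -28.4 -180.8] 61.9
wallL out [ -35.1 -175. ] 86 depth [ -35.  -193.6] 8.0
wallR out [  39.3 -137.4] 86 depth [  38.7 -137.3] 87.6
wallR in [  33.1 -137.4] 86 depth [  26.9 -136.1] 105.9
wallR out [ 42.1 -59.1] 86 depth [ 71.7 -34.8] 2.8
wallL out [-35.3 -58.9] 86 depth [-35.3 -58.9] 85.9
deck [   6.8 -181.3] 60 depth [   6.5 -181. ] 61.4
trL [ -89.2 -142.3] 92 depth [ -88.5 -142. ] 94.9
trR [ -43.4 -141.6] 100 depth [ -43.6 -142. ] 95.7
bar [-45.5 -81.6] 99 depth [-45.3 -82.2] 102.2
bar [ -45.1 -141.7] 99 depth [ -45.  -141.5] 101.2
```

>>> {"api": "move_arm", "payload": {"motion": [[0.1, 0.02, 0.1, 0, 0, 0], [0.2, 0.04, 0.2, 0, 0, 0], [0.28, 0.05, 0.3, 0, 0, 0], [0.28, 0.05, 0.38, 0, 0, 0], [0.28, 0.05, 0.38, 0, 0, 0], [0.28, 0.05, 0.38, 0, 0, 0]]}}

```text
time: 3.82
tool_pos: [0.489, -0.0811, 0.1088]
tool_rot: [3.141, 0.0, 1.474]
contact_force: [-0.2, 0.8, -0.2]
opening: 0.0519
grip_force: 0.0
```

```bash
python3 -c "from h import *; rel()"
```

```text
t 3.83 chute x,y,z mm [ -31.5 -160.8] 108.8 rot [3.1413e+00 2.0000e-04 1.4740e+00] dyaw 0.0016 F [-0.15  0.8  -0.17] open 0.0519
```

>>> {"api": "move_arm", "payload": {"motion": [[0, -0.01, 0.05, 0, 0, 0], [0, -0.01, 0.1, 0, 0, 0], [0, -0.01, 0.14, 0, 0, 0], [0, -0.01, 0.18, 0, 0, 0], [0, -0.01, 0.22, 0, 0, 0], [0, -0.01, 0.25, 0, 0, 0], [0, -0.01, 0.25, 0, 0, 0], [0, -0.01, 0.25, 0, 0, 0]]}}

```text
time: 4.82
tool_pos: [0.4892, -0.0811, 0.0843]
tool_rot: [3.138, 0.001, 1.474]
contact_force: [4.1, -0.2, 5.0]
opening: 0.0518
grip_force: 3.0
```

```bash
python3 - <<'E'
from h import *
rel()
c=cam('wrist'); t=cam('top'); rel()
a=cv2.resize(t['image'][170:290,160:360,::-1],(800,480),interpolation=cv2.INTER_CUBIC)
cv2.imwrite('pics/t2.png',np.clip(a*1.5,0,255).astype(np.uint8))
s=robot.observe(); T=np.eye(4); T[:3,:3]=R.from_euler('xyz',s['tool_rot']).as_matrix(); T[:3,3]=s['tool_pos']
c['extrinsics']=T@c['hand_eye']; x,y,th=np.load('ch.npy')
Q=np.array([[np.cos(th),np.sin(th)],[-np.sin(th),np.cos(th)]])
# treadle height vs x across a row of wrist pixels
for u in range(140,250,8):
    d=pt(c,u,90); print((Q@(d[:2]-[x,y])*1e3).round(0),(d[2]*1e3).round(1),end=' ')
E
```

```text
t 4.83 chute x,y,z mm [ -31.3 -160.8] 84.3 rot [3.1384e+00 7.0000e-04 1.4742e+00] dyaw 0.0014 F [ 4.09 -0.17  5.01] open 0.0518
t 4.92 chute x,y,z mm [ -31.3 -160.8] 84.3 rot [3.1384e+00 7.0000e-04 1.4742e+00] dyaw 0.0013 F [ 3.44 -0.51  5.89] open 0.0519
[-85. -82.] 86.0 [-81. -83.] 86.3 [-77. -83.] 86.3 [-73. -82.] 85.8 [-69. -82.] 85.3 [-66. -82.] 85.1 [-62. -82.] 84.8 [-58. -82.] 84.9 [-54. -82.] 84.5 [-50. -82.] 84.4 [-47. -82.] 83.8 [-43. -82.] 83.7 [-39. -82.] 83.0 [-35. -83.] 85.9
```

View pics/t2.png

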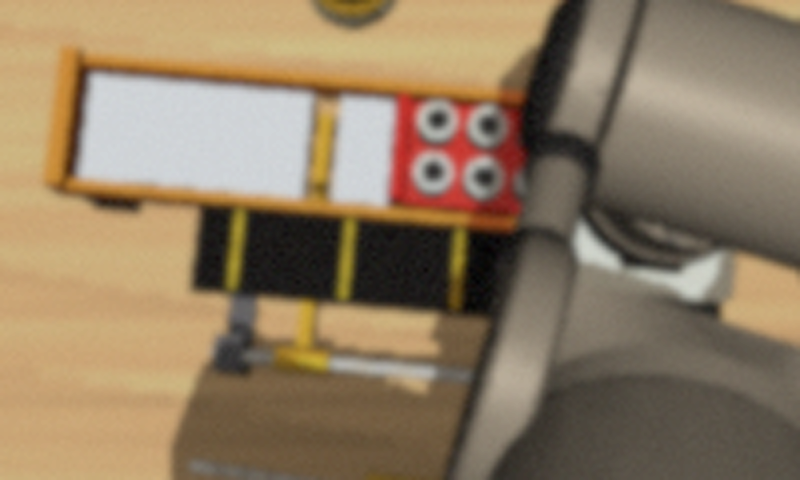

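The treadle is at about 0.23 rad (mid height 85 mm, sloping down towards the chute by about 0.075), and the blade is below the deck at (322,150). The rack has not moved. I'll press 2 mm more and start pushing.

>>> {"api": "move_arm", "payload": {"motion": [[0, 0, 0.01, 0, 0, 0], [0, 0, 0.02, 0, 0, 0], [0.05, 0, 0.02, 0, 0, 0], [0.1, 0, 0.02, 0, 0, 0], [0.15, 0, 0.02, 0, 0, 0], [0.2, 0, 0.02, 0, 0, 0], [0.25, 0, 0.02, 0, 0, 0], [0.3, 0, 0.02, 0, 0, 0], [0.35, 0, 0.02, 0, 0, 0], [0.4, 0, 0.02, 0, 0, 0], [0.4, 0, 0.02, 0, 0, 0]]}}

```text
time: 6.3
tool_pos: [0.4918, -0.0409, 0.0818]
tool_rot: [3.141, 0.001, 1.475]
contact_force: [1.4, -2.5, 5.1]
opening: 0.0519
grip_force: 2.7
```

```bash
cat >> h.py <<'E'
def wl():
    rel(); c=cam('wrist'); s=robot.observe(); T=np.eye(4); T[:3,:3]=R.from_euler('xyz',s['tool_rot']).as_matrix(); T[:3,3]=s['tool_pos']
    c['extrinsics']=T@c['hand_eye']; x,y,th=np.load('ch.npy')
    Q=np.array([[np.cos(th),np.sin(th)],[-np.sin(th),np.cos(th)]])
    P=np.array([[*(Q@(d[:2]-[x,y])),d[2]] for v in range(20,110,10) for u in range(140,250,4) for d in[pt(c,u,v)]])*1e3
    m=(P[:,0]>-85)&(P[:,0]<-47)&(P[:,2]>75)&(P[:,2]<105)
    k=np.polyfit(P[m,0]+68,P[m,2],1); print('treadle slope',k[0].round(3),'mid z',k[1].round(1),'theta~',((96-k[1])/47).round(3),(0.16-k[0]).round(3))
    return c
E
python3 -c "
from h import *
c=wl(); cv2.imwrite('pics/w3.png',cv2.resize(c['image'][...,::-1],(640,480)))"
```

```text
t 6.3 chute x,y,z mm [ -32.6 -120.6] 81.8 rot [3.1414e+00 7.0000e-04 1.4748e+00] dyaw 0.0008 F [ 1.39 -2.5   5.07] open 0.0519
treadle slope -0.114 mid z 82.6 theta~ 0.285 0.274
```

View pics/w3.png

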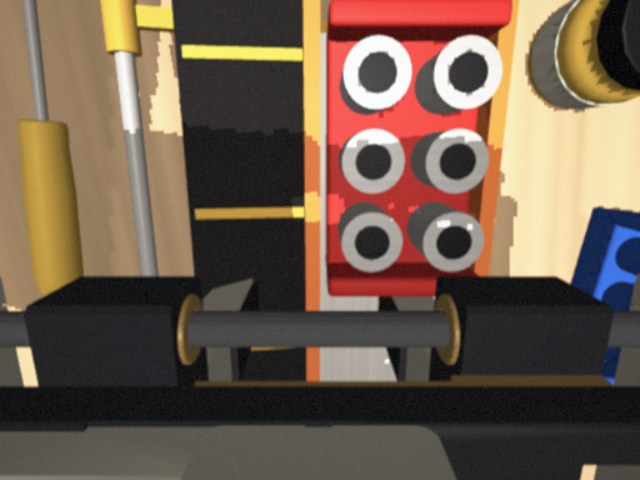

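The treadle reads 0.28 rad and the rack is being pushed straight, with its rear edge at row 285 against the right finger. Continuing.

>>> {"api": "move_arm", "payload": {"motion": [[0.05, 0, 0, 0, 0, 0], [0.12, 0, 0, 0, 0, 0], [0.19, 0, 0, 0, 0, 0], [0.26, 0, 0, 0, 0, 0], [0.33, 0, 0, 0, 0, 0], [0.4, 0, 0, 0, 0, 0], [0.47, 0, 0, 0, 0, 0], [0.54, 0, 0, 0, 0, 0], [0.61, 0, 0, 0, 0, 0], [0.66, 0, 0, 0, 0, 0], [0.7, 0, 0, 0, 0, 0], [0.7, 0, 0, 0, 0, 0]]}}

```text
time: 7.85
tool_pos: [0.4983, 0.0286, 0.0817]
tool_rot: [-3.141, 0.001, 1.475]
contact_force: [1.5, -2.8, 6.0]
opening: 0.0519
grip_force: 2.8
```

```bash
python3 -c "
from h import *
wl()"
```

```text
t 7.85 chute x,y,z mm [-32.7 -50.7] 81.7 rot [-3.1413e+00  9.0000e-04  1.4747e+00] dyaw 0.0008 F [ 1.46 -2.85  6.02] open 0.0519
treadle slope -0.116 mid z 82.5 theta~ 0.286 0.276
```

>>> {"api": "move_arm", "payload": {"motion": [[0.05, 0, 0, 0, 0, 0], [0.12, 0, 0, 0, 0, 0], [0.19, 0, 0, 0, 0, 0], [0.26, 0, 0, 0, 0, 0], [0.33, 0, 0, 0, 0, 0], [0.4, 0, 0, 0, 0, 0], [0.47, 0, 0, 0, 0, 0], [0.54, 0, 0, 0, 0, 0], [0.61, 0, 0, 0, 0, 0], [0.65, 0, 0, 0, 0, 0], [0.68, 0, 0, 0, 0, 0], [0.68, 0, 0, 0, 0, 0]]}}

```text
time: 9.4
tool_pos: [0.5046, 0.0961, 0.0817]
tool_rot: [-3.141, 0.001, 1.475]
contact_force: [0.8, -3.7, 5.3]
opening: 0.052
grip_force: 3.1
```

>>> {"api": "move_arm", "payload": {"motion": [[0.015, 0, 0, 0, 0, 0], [0.03, 0, 0, 0, 0, 0], [0.045, 0, 0, 0, 0, 0], [0.06, 0, 0, 0, 0, 0], [0.06, 0, 0, 0, 0, 0]]}}

```text
time: 10.02
tool_pos: [0.5052, 0.1018, 0.0817]
tool_rot: [-3.141, 0.002, 1.475]
contact_force: [0.1, -4.9, 5.5]
opening: 0.0516
grip_force: 3.6
```

```bash
python3 -c "
from h import *
c=wl(); cv2.imwrite('pics/w4.png',cv2.resize(c['image'][...,::-1],(640,480)))"
```

```text
t 10.03 chute x,y,z mm [-32.8  22.7] 81.7 rot [-3.1407e+00  1.5000e-03  1.4745e+00] dyaw 0.001 F [ 0.14 -4.9   5.54] open 0.0516Traceback (most recent call last):
  File "<string>", line 3, in <module>
    c=wl(); cv2.imwrite('pics/w4.png',cv2.resize(c['image'][...,::-1],(640,480)))
  File "h.py", line 26, in wl
    k=np.polyfit(P[m,0]+68,P[m,2],1); print('treadle slope',k[0].round(3),'mid z',k[1].round(1),'theta~',((96-k[1])/47).round(3),(0.16-k[0]).round(3))
    raise TypeError("expected non-empty vector for x")
TypeError: expected non-empty vector for x
```

>>> {"api": "move_arm", "payload": {"motion": [[0.01, 0, 0, 0, 0, 0], [0.02, 0, 0, 0, 0, 0], [0.02, 0, 0, 0, 0, 0]]}}

```text
time: 10.45
tool_pos: [0.5052, 0.1026, 0.0817]
tool_rot: [-3.14, 0.003, 1.474]
contact_force: [-0.4, -11.4, 5.6]
opening: 0.0512
grip_force: 6.4
```

```bash
python3 -c "
from h import *
rel();c=cam('wrist'); cv2.imwrite('pics/w4.png',cv2.resize(c['image'][...,::-1],(640,480)))"
```

```text
t 10.45 chute x,y,z mm [-32.9  23.5] 81.7 rot [-3.1403  0.0033  1.4743] dyaw 0.0012 F [ -0.41 -11.36   5.62] open 0.0512
```

View pics/w4.png

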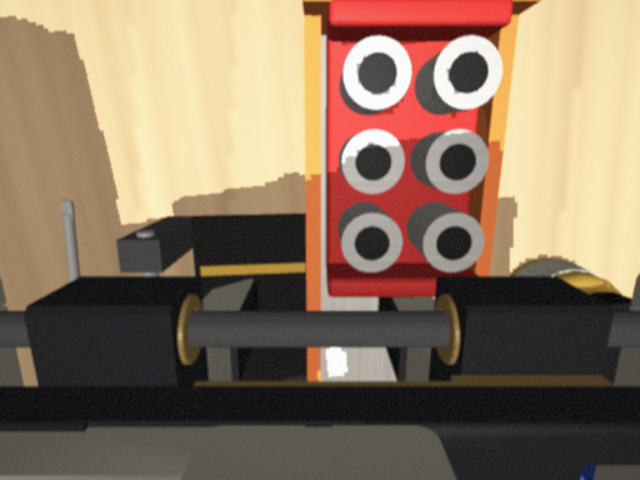

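The force rose to 11 N and the rack's front meets the end stop (row 10), so it is home. Now back off 5 mm and lift.

>>> {"api": "move_arm", "payload": {"motion": [[-0.02, 0, 0, 0, 0, 0], [-0.06, 0, 0, 0, 0, 0], [-0.06, 0, -0.05, 0, 0, 0], [-0.06, 0, -0.12, 0, 0, 0], [-0.06, 0, -0.25, 0, 0, 0], [-0.06, 0, -0.5, 0, 0, 0], [-0.06, 0, -0.9, 0, 0, 0], [-0.06, 0, -1, 0, 0, 0]]}}

```text
time: 11.5
tool_pos: [0.5067, 0.0985, 0.1847]
tool_rot: [3.136, -0.001, 1.474]
contact_force: [0.8, 0.7, 0.1]
opening: 0.052
grip_force: 0.0
```

>>> {"api": "move_arm", "payload": {"motion": [[-0.3, -0.1, 0, 0, 0, 0], [-0.7, -0.2, 0, 0, 0, 0], [-1, -0.3, 0, 0, 0, 0], [-1, -0.3, 0, 0, 0, 0]]}}

```text
time: 12.0
tool_pos: [0.4649, 0.0005, 0.1815]
tool_rot: [-3.141, 0.0, 1.472]
contact_force: [-0.6, 0.9, -0.2]
opening: 0.0521
grip_force: 0.0
```

>>> {"api": "move_arm", "payload": {"motion": [[-0.3, -0.1, 0, 0, 0, 0], [-0.7, -0.2, 0, 0, 0, 0], [-1, -0.3, 0, 0, 0, 0], [-1, -0.3, 0, 0, 0, 0], [-1, -0.3, 0, 0, 0, 0]]}}

```text
time: 12.62
tool_pos: [0.4266, -0.0941, 0.1816]
tool_rot: [3.142, -0.0, 1.474]
contact_force: [0.6, 0.0, -1.2]
opening: 0.0517
grip_force: 0.0
```

```bash
python3 - <<'E'
from h import *
rel(); t=cam('top')
cv2.imwrite('pics/t5.png',np.clip(cv2.resize(t['image'][170:290,160:360,::-1],(800,480),interpolation=cv2.INTER_CUBIC)*1.5,0,255).astype(np.uint8))
E
```

```text
t 12.62 chute x,y,z mm [ -92.3 -179.7] 181.6 rot [ 3.1416e+00 -4.0000e-04  1.4743e+00] dyaw 0.0012 F [ 0.56  0.03 -1.22] open 0.0517
```

View pics/t5.png

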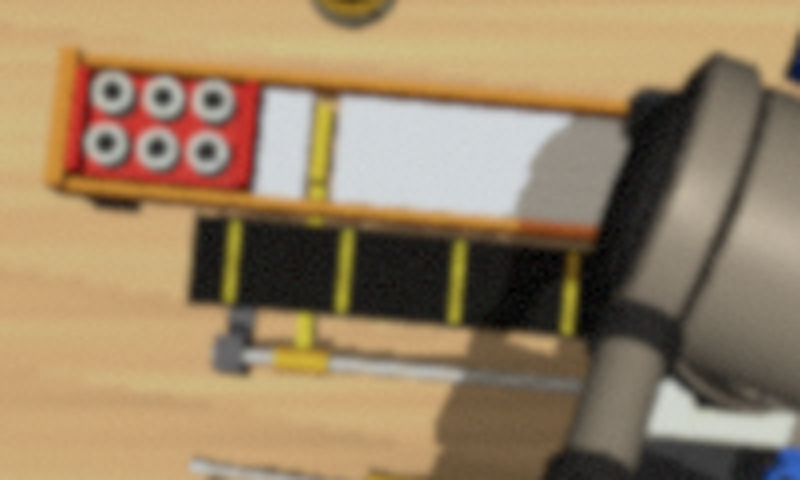

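The rack sits against the end stop (75–260, 68–190). The gate is back up at (322,145), the treadle is at its original place, and the arm is clear.

```bash
python3 -c "
from cell import robot
print(robot.hand_in())"
```

```text
the job is handed in; nothing more can be done
None
```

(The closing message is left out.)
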